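# Refit the control knob of a knife steriliser

### The arm

A 6-joint arm with a two-finger parallel gripper is mounted at the origin on the work surface. World frame = base frame: x ahead of the robot, y to its left, z up, the work surface at z = 0. Lengths are in m, angles in rad, forces in N, time in s.
With the tool pointing down it reaches from about 0.375 to 0.975 m from the base axis. Payload 3.8 kg.
Tool frame: the origin (TCP) lies midway between the tips of the shut fingers; the grasp point (between the pads) lies 19 mm behind it; z points along the fingers, y is the line along which they close (so a half turn about z gives the same grasp; the last joint's range is limited). The gripper opens to 85 mm and grips with 20 to 120 N. Pads are 22 mm wide; open, the fingers measure 114 mm over their backs; the gripper's body (76 mm by 85 mm) begins 54 mm behind the grasp point. The pads swing forward as they close: fully open they stand 13 mm farther back than shut.
Start: joints at [1.155, 0.264, 1.604, -0, 1.274, -0.037], TCP at [0.25, 0.627, 0.231] pointing down, gripper open.
Joint ranges: [-2.63, 2.63], [-0.94, 2.18], [0.31, 2.57], [-1.31, 4.45], [0, 2.66], [-2.55, 2.55]. Speed limits (rad/s): [2.57, 2.57, 3.14, 3.14, 3.14, 3.14].

### API

Orientations are given as a rotation vector (axis times angle).
In Python, from workcell import bot, imaging gives the robot as it stands.
- The arm moves only by the tool step_arm, never from a script. Its argument "series" is a list of rows, each an object of numbers: "grip": the closure, from -1 (fully open) to 1 (shut); "x", "y", "z": the shift along the tool's x, y, z normalised to -1 to 1, where 1 is 500 mm; "ax", "ay", "az": the turn, a rotation vector about the tool's x, y, z normalised to -1 to 1, where 1 is 30 degrees. A call has 1 to 12 rows; each row is the pose to reach, as a shift and turn from the pose commanded when the call began, along the tool's axes at that moment; what a row does not reach only later rows make up. A row lasts 1/10 s, in which the tool goes at most 50 mm and 8.59 degrees, less where a joint would pass 70% of its speed; a pose out of reach is approached as far as the arm can. A call with a number of a shift or a turn outside -1 to 1 is refused whole. A call with a gripper value outside its range is refused whole. The fingers move at their own pace and stop on an object; "force" is the grip in N (left out, the last holds). Time passes only in rows, so rows that repeat a pose let the fingers close. It gives the time, the measured TCP pose, the force, the opening and the grip force at its end, in the units of the state.
- bot.read_state(): the state, without advancing time (a new reading comes with each control period).
- imaging.read_camera(name): name is "scene" or "side" or "wrist"; returns a dict with "img" (400x640x3 uint8, red, green, blue), "fx", "fy", "cx", "cy" (pixels), "R" (3x3) and "t" (3): a world point X has camera coordinates R X + t. Camera axes: x right, y down, z forward; pixel columns grow to the right and rows downward; lengths in m; the calibration is good to about 2 mm. A picture is of the moment at which its call begins. There is no depth.
- bot.finish_job(): hands the job in; it is judged then, once.
The state is a dict: "time": time; "q": joint angles; "joint_vel": joint speeds; "joint_torque": joint torques, N m; "tool_pos": TCP position; "tcp_rot": TCP orientation; "wrist_force": force on the tool from outside, world axes, zero at the start; "torque": the same for the moment, N m; "width": opening from 0.0 (shut) to 1.0 (fully open); "grip_force": force on a finger pad.
Only numpy, scipy, OpenCV 4.12 (cv2) and the standard library are available. Lean on these libraries where they do the work, as an engineer would, in place of code of your own. Each camera call takes 0.05 s, during which the arm holds its last target. There are 200 camera calls.

### The job

The control knob of the knife steriliser was pulled off for washing and stands on the white cutting board. Fit it back on its spindle: find by feel where the flat in its bore meets the flat of the spindle, gently push it on until it snaps fully home, never forcing it while the flats do not line up, then turn it clockwise until its pointer stands at the long bar mark, and let go. Do not shift the other loose things.

Things in the scene. Friction and masses are not known exactly. Their poses are not given: they have to be found in the camera images.
- knob_mid (a point): Black knob, loose, upright (bore down) on the board: round skirt 60 mm wide, 27 mm high; on top a straight grip bar 50 long, 16 thick, 26 mm high (53 mm in all, 0.11 to 0.23 kg). This point: on its axis half-way up, 26.5 mm above its underside; the bar's middle is 13.5 mm higher. x: along the bar to its pointed nose with a white line (the pointer); y: across the bar; z: up the axis.
- knob_pointer (a point): The pointer: point on the knob's rim under the bar's nose, 29 mm from the knob's axis along its x, level with knob_mid.
- seat (a point): Centre of the spindle's shoulder (a 25 mm steel disc) on top of the steriliser, 162 mm above the table. The knob is fully home when its underside lies on this shoulder. Axes are the steriliser's and do not turn with the spindle: z up, x towards the round 'off' stud on the dial plate. The spindle turns stiffly (0.12 N m) and stays put, from pointer at 'off' to a stop 146 degrees clockwise.
- spindle_tip (a point): Centre of the upright spindle's end, 22 mm above seat; axes as seat. The spindle is 14 mm thick with one flat, 2 mm from the axis, along its length; its end is bevelled 0.3 mm. Play in the bore 0.25 mm on the flat, 0.4 mm on the round, about 0.05 rad either way. The pointer looks the way the flat faces. The flat was left facing 3 to 109 degrees clockwise (from above) of 'off'; it is not reported: see or feel for it.
- detent_level (a point): Sprung 6 mm ball, 6 mm above the shoulder (this point: on the axis at its height), standing 2 mm out of the spindle's round side opposite the flat. Wrongly turned, the knob just stands on the spindle's end. Rightly turned it sinks freely about 13 mm, then must be pushed with 6 to 12 N over about 5 mm and snaps down the last 2 to 3 mm. Never push with over 12 N before it has sunk.
- work_mark: The long bar mark on the dial plate: a raised black bar 14 mm long, 4.5 mm wide, 2.5 mm high, 43 mm from the spindle's axis, 132 degrees clockwise (from above) of the off stud. Origin at the middle of its underside, 152 mm above the table; x points straight away from the spindle's axis, z up.
- steriliser: Knife steriliser, fixed: steel box with black top, 220 mm (x) by 400 mm (y), 150 mm high; origin at the centre of its underside. The spindle stands at x = -5, y = 120 mm in a round dial plate 112 mm wide. Two black-handled knives stand fixed in slots at y = -145 and -35 mm, x about 10 to 30 mm, and reach 275 mm above the table.
- knob: Origin at the centre of the bore's mouth in its underside, axes as knob_mid. The bore is D-shaped, 14.8 mm across the round, 23.5 mm deep, the mouth flared by 0.4 mm on the round side. The bore's flat lies on the pointer side (+x), 2.25 mm from the axis, not flared. A ridge inside, on the side away from the pointer, snaps in behind the spindle's sprung ball.
- board: White cutting board lying fixed on the table, 240 mm (x) by 300 mm (y), 15 mm thick; origin at the centre of its underside.
- boning_knife: Boning knife lying on the board's side away from the steriliser, loose, 265 mm long, 18 mm high: not to be shifted. Origin between handle and blade, on the underside.
- honing_steel: Honing steel with a wooden handle and a white guard, loose on the table beyond the board, 345 mm long, 30 mm high: not to be shifted. Origin under the guard, on the table.
- beaker: Open steel beaker, 76 mm wide, 85 mm high, loose on the table near the robot: not to be shifted. Origin at the centre of its underside.

How it is judged:
On the way, in this order (a step that is already met when the one before it is completed fails the run):
1. the knob is snapped fully home on the spindle (z of knob_mid in the frame of seat between 0.0245 and 0.0283 m and horizontal distance between knob_mid and seat below 0.003 m and angle between knob_mid's own z axis and vertical below 0.06 rad), for 0.2 s.
2. the knob, still fully home, has been turned to the bar mark (all of step 1 and y of knob_pointer in the frame of work_mark between -0.0045 and 0.0045 m and x of knob_pointer in the frame of work_mark above -0.025 m), for 0.2 s.
At the end, for the whole second after the job is handed in: The knob sits fully home on the spindle (its underside within 1.8 mm of the shoulder, on the axis within 3 mm, upright within 3.4 degrees), its pointer stands within 8.9 degrees of the long bar mark (4.5 mm sideways at the knob's rim), and it is released and at rest (all of step 2 and linear speed of knob below 0.01 m/s and angular speed of knob below 0.1 rad/s); the robot touches nothing.
It fails at once if the knob is forced (over 28 N) on the spindle before it has sunk (more than 17 mm above the shoulder) (contact force between knob and steriliser above 28 N and z of knob_mid in the frame of seat above 0.0435 m).
It fails at once if the boning knife is shifted by more than 25 mm (distance of boning_knife from where it was at the start of the episode above 0.025 m).
It fails at once if the honing steel is shifted by more than 25 mm (distance of honing_steel from where it was at the start of the episode above 0.025 m).
It fails at once if the beaker is shifted by more than 25 mm (distance of beaker from where it was at the start of the episode above 0.025 m).
It also fails if it takes over 72 s, if anything falls off the work surface, if the arm or the gripper's body presses on something with over 40 N, if the wrist force passes 120 N, or if a joint passes its speed limit or range.

## Working session

There is one attempt and no reset: what is moved stays moved. The work goes in short steps, Python scripts to look and compute and a tool call to move; the robot and the scene stay as the last step left them, time stands still between calls to the robot, and variables do not carry over. Pictures are saved under pics/ and viewed, at most 10 in all, crops included, and the job is handed in when it is done.

Besides the shell and the picture viewer there is one more tool, called after ">>>" as a command line: name --argument value ..., lists and objects as JSON in quotes. step_arm: Moves the arm, as the interface text tells. Scaled input: -1 to 1 covers 500 mm each way for a shift and 30 degrees each way for a turn. Its arguments: {"type":"object","properties":{"series":{"type":"array","items":{"type":"object","properties":{"grip":{"type":"number"},"x":{"type":"number","minimum":-1,"maximum":1},"y":{"type":"number","minimum":-1,"maximum":1},"z":{"type":"number","minimum":-1,"maximum":1},"ax":{"type":"number","minimum":-1,"maximum":1},"ay":{"type":"number","minimum":-1,"maximum":1},"az":{"type":"number","minimum":-1,"maximum":1}}}},"force":{"type":"number"}},"required":["series"]}

```bash
mkdir -p pics
cat > h.py <<'E'
import numpy as np, cv2
from workcell import bot, imaging
from scipy.spatial.transform import Rotation as Rn
def grab(name,fn):
    c=imaging.read_camera(name); cv2.imwrite('pics/'+fn+'.png',cv2.cvtColor(c['img'],cv2.COLOR_RGB2BGR))
    np.savez('pics/'+fn+'.npz',**{k:c[k] for k in('fx','fy','cx','cy','R','t')}); return c
def load(fn): return dict(np.load('pics/'+fn+'.npz'))
def px(c,u,v,z):
    R=np.array(c['R']);t=np.array(c['t']);o=-R.T@t;d=R.T@np.array([(u-c['cx'])/c['fx'],(v-c['cy'])/c['fy'],1]);return o+d*(z-o[2])/d[2]
def proj(c,X):
    p=np.array(c['R'])@np.array(X)+c['t'];return np.array([c['fx']*p[0]/p[2]+c['cx'],c['fy']*p[1]/p[2]+c['cy']])
E
python3 - <<'E'
from h import *
for n in('scene','side','wrist'):
    c=grab(n,n+'0');print(n,c['fx'],-np.array(c['R']).T@c['t'])
a=[cv2.imread(f'pics/{n}0.png') for n in('scene','side')]
cv2.imwrite('pics/both.png',cv2.resize(np.vstack(a),(480,600)))
print(bot.read_state())
E
```

```text
scene 420.2510402853977 [0.83365428 0.66436072 0.64244307]
side 476.4424776724351 [ 0.43766847 -0.79586284  0.76445322]
wrist 287.40771578963967 [0.17264096 0.65657836 0.37237377]
{'time': 0.15, 'q': array([ 1.15508083e+00,  2.64588703e-01,  1.60507551e+00,  5.39152812e-05,
        1.27371274e+00, -3.68666728e-02]), 'joint_vel': array([ 3.69800264e-05, -3.44154512e-03, -3.52641673e-03, -1.82786654e-03,
        3.20646520e-04,  1.25762791e-03]), 'joint_torque': array([-4.97684880e-07, -5.15904164e+01, -3.67959952e+01,  4.03361901e-05,
        8.00047768e-03, -1.18522331e-05]), 'tool_pos': array([0.24938042, 0.62662228, 0.23023403]), 'tcp_rot': array([-5.91481249e-01, -3.08494996e+00,  2.71276291e-03]), 'wrist_force': array([ 0.09796336, -0.07962632,  0.35002293]), 'torque': array([-0.003116  ,  0.04762051, -0.00902681]), 'grip_force': 0.0, 'width': 0.9931322152002712}
```

View pics/scene0.png

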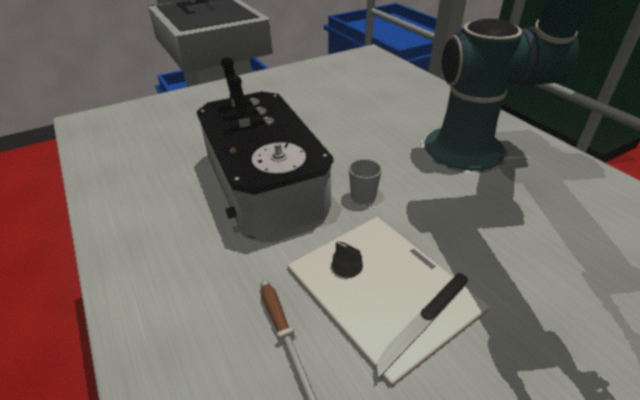

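View pics/side0.png

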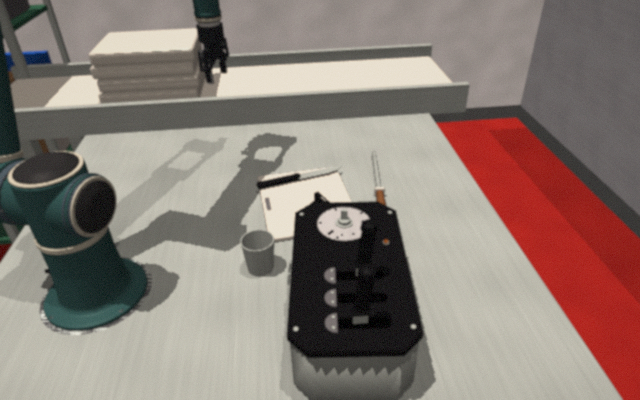

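The scene view shows the knob at about (347,260) on the board and the dial's spindle at about (279,152). The side view shows the spindle at about (345,215). The knob is half hidden there, at about (320,198). I'll enlarge the dial and knob.

Run:
```python
from h import *
a=cv2.imread('pics/scene0.png');b=cv2.imread('pics/side0.png')
f=lambda i,x,y:cv2.resize(i[y:y+75,x:x+100],(400,300),interpolation=cv2.INTER_CUBIC)
cv2.imwrite('pics/c1.png',np.vstack([np.hstack([f(a,230,115),f(a,300,220)]),np.hstack([f(b,295,185),f(a,270,120)])]))
c=load('scene0');print(px(c,279,152,.17),px(c,347,272,.015))
```

```text
[ 0.55270498 -0.00401972  0.17      ] [0.52920518 0.22355989 0.015     ]
```

View pics/c1.png

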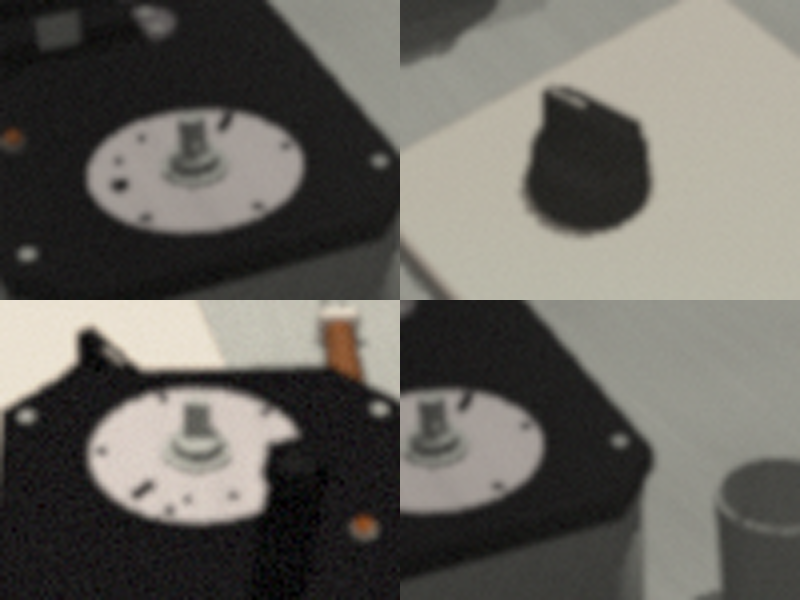

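Run:
```python
from h import *
c=load('scene0');s=load('side0');r=np.round
P=lambda c,u,v,z:r(px(c,u,v,z)*1000,1)
print('tip',P(c,278,145.5,.184),P(s,344,210.5,.184))
print('sh',P(c,278,156.2,.162),P(s,344.2,221.3,.162))
print('off',P(c,260,161,.153),'bar',P(c,286.5,145,.154),P(s,330.7,232,.154))
print('plate scene L,R,',P(c,251.5,157,.152),P(c,306,157,.152))
print('knob skirt top ~',P(c,447-100,220+185/4,.015+.01),'line',P(c,438.7-100,243.2,.068),P(c,447-100,246.2,.068),'bar far',P(c,460-100,250.5,.068))
w=load('wrist0');st=bot.read_state();R=Rn.from_rotvec(st['tcp_rot']).as_matrix()
print(r(R,3)); cam=-w['R'].T@w['t'];print('cam in tool',R.T@(cam-st['tool_pos']),r(w['R']@R,3))
```

```text
tip [552.5  -6.8 184. ] [550.  -18.3 184. ]
sh [556.4  -2.3 162. ] [549.5 -25.9 162. ]
off [590.6 -17.9 153. ] bar [517.4 -43.  154. ] [518.9 -47.2 154. ]
plate scene L,R, [599.5 -42.  152. ] [501.9  16.5 152. ]
knob skirt top ~ [526.3 218.5  25. ] line [530.3 193.4  68. ] [521. 208.  68.] bar far [506.1 229.5  68. ]
[[-0.929  0.37  -0.001]
 [ 0.37   0.929 -0.002]
 [ 0.    -0.002 -1.   ]]
cam in tool [ 0.08239389 -0.00080472 -0.14212887] [[ 0.     1.     0.   ]
 [-0.946  0.    -0.325]
 [-0.325 -0.     0.946]]
```

The scene dial gives spindle ≈ (0.551,-0.012), the off stud toward about az -5°, and the bar mark at about az -138°. The knob is at about (0.522,0.215) with its pointer at about az -56°. I'll hover over it.

>>> step_arm --series '[{"x": -0.812, "y": -0.564, "az": 1, "grip": -1}, {"x": -0.812, "y": -0.564, "az": 1}, {"x": -0.812, "y": -0.564, "az": 1}, {"x": -0.812, "y": -0.564, "az": 1}, {"x": -0.812, "y": -0.564, "az": 1}, {"x": -0.812, "y": -0.564, "az": 1}, {"x": -0.812, "y": -0.564, "az": 1}, {"x": -0.812, "y": -0.564, "az": 1}, {"x": -0.812, "y": -0.564, "az": 1}, {"x": -0.812, "y": -0.564, "az": 1}, {"x": -0.812, "y": -0.564, "az": 1}, {"x": -0.812, "y": -0.564, "az": 1}]'

```text
validation failed for argument at $.se...
```

Run:
```python
from h import *
c=grab('wrist','w1');s=bot.read_state();print(s['time'],s['tool_pos'],s['q'])
a=cv2.imread('pics/w1.png');p=proj(c,[.522,.215,.06]);print(p)
```

```text
0.2 [0.24942935 0.6267172  0.23041157] [ 1.15509839e+00  2.64495146e-01  1.60486358e+00 -1.01776672e-06
  1.27372500e+00 -3.69090736e-02]
[143.37715692 419.97501936]
```

View pics/w1.png

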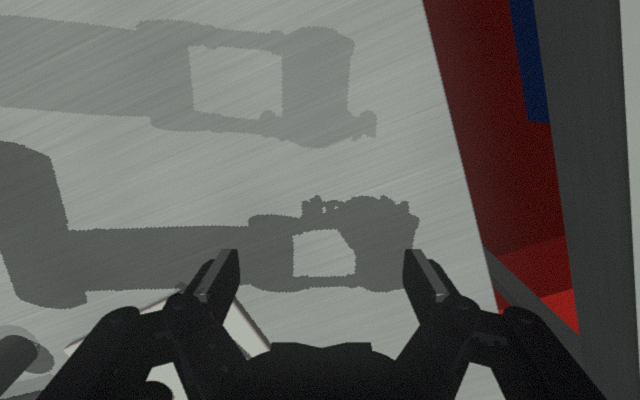

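The arm didn't move because the call was refused, and the view only shows the table. I'll retry with every field filled in.

>>> step_arm --series '[{"x": -0.812, "y": -0.564, "z": 0.0, "ax": 0.0, "ay": 0.0, "az": 0.99, "grip": -1.0}, {"x": -0.812, "y": -0.564, "z": 0.0, "ax": 0.0, "ay": 0.0, "az": 0.99, "grip": -1.0}, {"x": -0.812, "y": -0.564, "z": 0.0, "ax": 0.0, "ay": 0.0, "az": 0.99, "grip": -1.0}, {"x": -0.812, "y": -0.564, "z": 0.0, "ax": 0.0, "ay": 0.0, "az": 0.99, "grip": -1.0}, {"x": -0.812, "y": -0.564, "z": 0.0, "ax": 0.0, "ay": 0.0, "az": 0.99, "grip": -1.0}, {"x": -0.812, "y": -0.564, "z": 0.0, "ax": 0.0, "ay": 0.0, "az": 0.99, "grip": -1.0}, {"x": -0.812, "y": -0.564, "z": 0.0, "ax": 0.0, "ay": 0.0, "az": 0.99, "grip": -1.0}, {"x": -0.812, "y": -0.564, "z": 0.0, "ax": 0.0, "ay": 0.0, "az": 0.99, "grip": -1.0}, {"x": -0.812, "y": -0.564, "z": 0.0, "ax": 0.0, "ay": 0.0, "az": 0.99, "grip": -1.0}, {"x": -0.812, "y": -0.564, "z": 0.0, "ax": 0.0, "ay": 0.0, "az": 0.99, "grip": -1.0}, {"x": -0.812, "y": -0.564, "z": 0.0, "ax": 0.0, "ay": 0.0, "az": 0.99, "grip": -1.0}, {"x": -0.812, "y": -0.564, "z": 0.0, "ax": 0.0, "ay": 0.0, "az": 0.99, "grip": -1.0}]'

```text
time: 1.4
tool_pos: [0.5228, 0.214, 0.231]
tcp_rot: [-1.366, -2.828, 0.0]
wrist_force: [-0.7, 0.8, 0.0]
width: 1.002
grip_force: 0.0
```

Run:
```python
from h import *
c=grab('wrist','w1b');s=bot.read_state();print(s['time'],s['tool_pos'],s['q'])
R=Rn.from_rotvec(s['tcp_rot']).as_matrix();print(R)
```

```text
1.45 [0.52226111 0.21499077 0.23101222] [ 3.46002022e-01  5.68414308e-02  1.84295249e+00  6.99469257e-04
  1.24250600e+00 -3.26793072e-01]
[[-6.22997454e-01  7.82223357e-01 -8.89831113e-04]
 [ 7.82223397e-01  6.22997921e-01  3.83037454e-04]
 [ 8.53983776e-04 -4.57415358e-04 -9.99999531e-01]]
```

View pics/w1b.png

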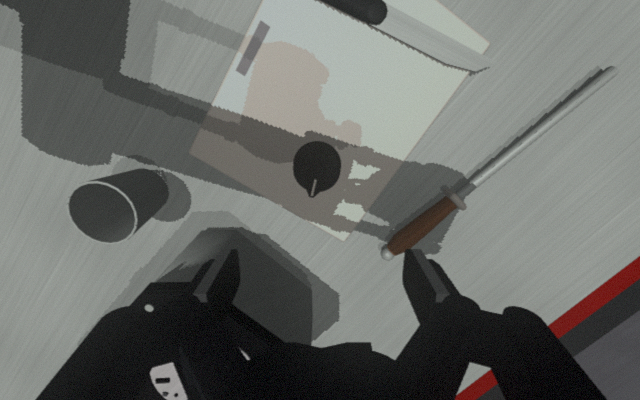

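The wrist view shows the knob's skirt centred at about (317,166). The white line runs from (315,180) to (312,196) at the nose, and the dial is partly hidden at lower left. I'll compute the pose.

Run:
```python
from h import *
c=load('w1b');a=cv2.imread('pics/w1b.png')
f=cv2.resize(a[130:210,265:371],(795,600),interpolation=cv2.INTER_CUBIC);cv2.imwrite('pics/w1c.png',f)
g=cv2.cvtColor(a,cv2.COLOR_BGR2GRAY)[130:205,285:350]
m=(g<55).astype(np.uint8);n,l,st,ce=cv2.connectedComponentsWithStats(m);i=1+st[1:,4].argmax();print(st[i],ce[i]+[285,130])
for u,v,z in((317,163,.042),(317,163,.03),(315,180,.068),(312,196,.068)):print(px(c,u,v,z))
```

```text
[   9   11   47   56 1883] [316.47583643 166.09877854]
[0.51598279 0.21520216 0.042     ]
[0.51758471 0.21291911 0.03      ]
[0.5226585  0.20367018 0.068     ]
[0.53159765 0.18676505 0.068     ]
```

View pics/w1c.png

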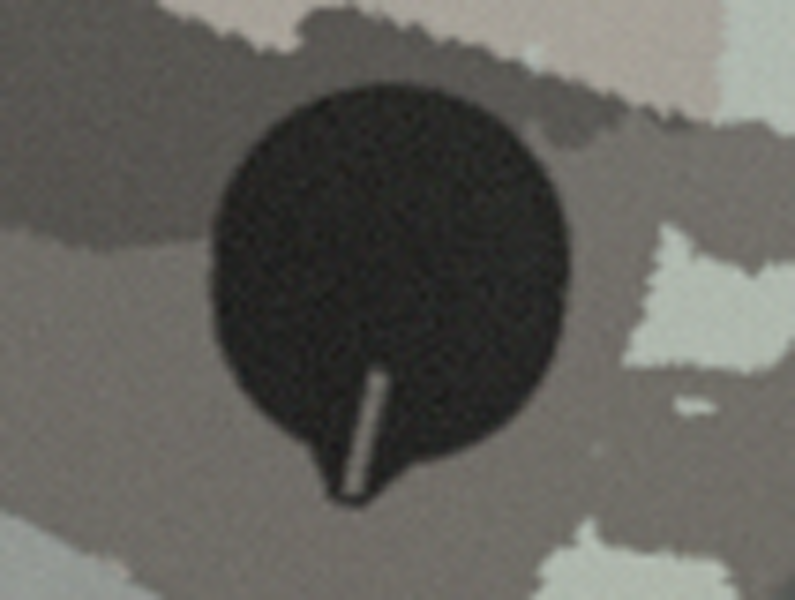

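Run:
```python
from h import *
c=load('w1b');s=bot.read_state();R=Rn.from_rotvec(s['tcp_rot']).as_matrix()
a=px(c,317.2,141.1,.015);print('ctr from back edge',a-R[:,0]*.030)
L=px(c,213/7.5+265,166,.035);Q=px(c,570/7.5+265,166,.035);print('mid',(L+Q)/2,np.linalg.norm(L-Q))
p=px(c,315.7,179.3,.068);q=px(c,312,195.6,.068);d=q-p;print(p,q,np.linalg.norm(d),'az',np.degrees(np.arctan2(d[1],d[0])))
n=px(c,265+350/7.5,130+506/7.5,.068);d/=np.linalg.norm(d);print('nose',n,'ctr',n-d*.0265)
print('toolx az',np.degrees(np.arctan2(R[1,0],R[0,0])))
```

```text
ctr from back edge [0.52129489 0.20858832 0.01497438]
mid [0.51939163 0.21111487 0.035     ] 0.05743210192694074
[0.52276772 0.20478631 0.068     ] [0.53130378 0.18714299 0.068     ] 0.01959976711832245 az -64.18172213587593
nose [0.5323826  0.18514201 0.068     ] ctr [0.52084136 0.20899678 0.068     ]
toolx az 128.53537299627502
```

>>> step_arm --series '[{"x": -0.008, "y": -0.01, "z": 0.08, "ax": 0.0, "ay": 0.0, "az": 0.424, "grip": -1.0}, {"x": -0.008, "y": -0.01, "z": 0.16, "ax": 0.0, "ay": 0.0, "az": 0.424, "grip": -1.0}, {"x": -0.008, "y": -0.01, "z": 0.2, "ax": 0.0, "ay": 0.0, "az": 0.424, "grip": -1.0}, {"x": -0.008, "y": -0.01, "z": 0.2, "ax": 0.0, "ay": 0.0, "az": 0.424, "grip": -1.0}]'

```text
time: 1.85
tool_pos: [0.5169, 0.2092, 0.1271]
tcp_rot: [-1.661, -2.66, 0.01]
wrist_force: [0.2, 0.2, -0.4]
width: 1.001
grip_force: 0.0
```

Run:
```python
from h import *
c=grab('wrist','w2');s=bot.read_state();R=Rn.from_rotvec(s['tcp_rot']).as_matrix()
print(s['tool_pos'],'az',np.degrees(np.arctan2(R[1,0],R[0,0])))
for X in([.521,.209,.015],[.521,.209,.042]):print(proj(c,X))
a=cv2.imread('pics/w2.png');cv2.imwrite('pics/w2c.png',cv2.resize(a[170:370,220:420],(600,600),interpolation=cv2.INTER_CUBIC))
```

```text
[0.51887654 0.20966706 0.12956423] az 116.01477591001373
[325.36625024 189.33744038]
[325.59447905 199.36447926]
```

View pics/w2c.png

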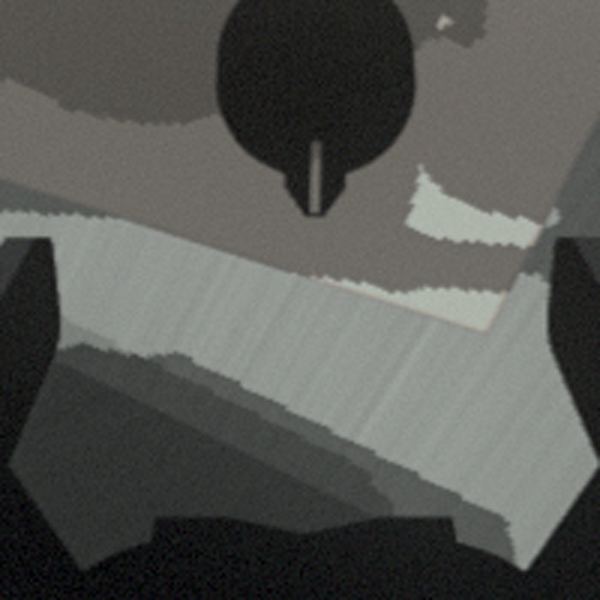

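The knob is centred in the view with the bar upright: skirt centre u≈325, nose tip at (325.3,241.7). I'll refine the centre along the bar.

Run:
```python
from h import *
c=load('w2');s=bot.read_state();R=Rn.from_rotvec(s['tcp_rot']).as_matrix()
print(s['tool_pos'],s['time'])
n=px(c,325.3,241.7,.068);p=px(c,326,170+140/3,.068);print(n,p,'ctr nose25',n+R[:,0]*.025,'29',n+R[:,0]*.029)
d=n-p;print(np.degrees(np.arctan2(d[1],d[0])),np.linalg.norm(d))
L=px(c,220+217/3,195,.035);Q=px(c,220+415/3,195,.035);print((L+Q)/2,np.linalg.norm(L-Q))
```

```text
[0.51887654 0.20966706 0.12956423] 1.9
[0.532098   0.18559234 0.068     ] [0.5230767 0.2050394 0.068    ] ctr nose25 [0.52113293 0.20805935 0.06801888] 29 [0.51937852 0.21165408 0.0680219 ]
-65.11388368210177 0.021437633332702703
[0.52018418 0.21020271 0.035     ] 0.057066750251869455
```

>>> step_arm --series '[{"x": 0.0, "y": 0.0, "z": 0.07, "ax": 0.0, "ay": 0.0, "az": 0.0, "grip": -1.0}, {"x": 0.0, "y": 0.0, "z": 0.12, "ax": 0.0, "ay": 0.0, "az": 0.0, "grip": -1.0}, {"x": 0.0, "y": 0.0, "z": 0.16, "ax": 0.0, "ay": 0.0, "az": 0.0, "grip": -1.0}, {"x": 0.0, "y": 0.0, "z": 0.172, "ax": 0.0, "ay": 0.0, "az": 0.0, "grip": -1.0}, {"x": 0.0, "y": 0.0, "z": 0.172, "ax": 0.0, "ay": 0.0, "az": 0.0, "grip": -1.0}, {"x": 0.0, "y": 0.0, "z": 0.172, "ax": 0.0, "ay": 0.0, "az": 0.0, "grip": 1.0}, {"x": 0.0, "y": 0.0, "z": 0.172, "ax": 0.0, "ay": 0.0, "az": 0.0, "grip": 1.0}, {"x": 0.0, "y": 0.0, "z": 0.172, "ax": 0.0, "ay": 0.0, "az": 0.0, "grip": 1.0}, {"x": 0.0, "y": 0.0, "z": 0.172, "ax": 0.0, "ay": 0.0, "az": 0.0, "grip": 1.0}, {"x": 0.0, "y": 0.0, "z": 0.172, "ax": 0.0, "ay": 0.0, "az": 0.0, "grip": 1.0}, {"x": 0.0, "y": 0.0, "z": 0.172, "ax": 0.0, "ay": 0.0, "az": 0.0, "grip": 1.0}]' --force 45

```text
time: 3.0
tool_pos: [0.5215, 0.2088, 0.0459]
tcp_rot: [1.667, 2.662, 0.001]
wrist_force: [-1.0, -0.8, 3.2]
width: 0.179
grip_force: 45.0
```

>>> step_arm --series '[{"x": 0.0, "y": 0.0, "z": -0.1, "ax": 0.0, "ay": 0.0, "az": 0.0, "grip": 1.0}, {"x": 0.0, "y": 0.0, "z": -0.2, "ax": 0.0, "ay": 0.0, "az": 0.0, "grip": 1.0}, {"x": 0.0, "y": 0.0, "z": -0.3, "ax": 0.0, "ay": 0.0, "az": 0.0, "grip": 1.0}, {"x": 0.0, "y": 0.0, "z": -0.4, "ax": 0.0, "ay": 0.0, "az": 0.0, "grip": 1.0}, {"x": -0.1, "y": -0.028, "z": -0.43, "ax": 0.0, "ay": 0.0, "az": 0.0, "grip": 1.0}, {"x": -0.19, "y": -0.052, "z": -0.43, "ax": 0.0, "ay": 0.0, "az": 0.0, "grip": 1.0}, {"x": -0.28, "y": -0.077, "z": -0.43, "ax": 0.0, "ay": 0.0, "az": 0.0, "grip": 1.0}, {"x": -0.37, "y": -0.102, "z": -0.43, "ax": 0.0, "ay": 0.0, "az": 0.0, "grip": 1.0}, {"x": -0.45, "y": -0.124, "z": -0.43, "ax": 0.0, "ay": 0.0, "az": 0.0, "grip": 1.0}, {"x": -0.512, "y": -0.141, "z": -0.43, "ax": 0.0, "ay": 0.0, "az": 0.0, "grip": 1.0}, {"x": -0.512, "y": -0.141, "z": -0.43, "ax": 0.0, "ay": 0.0, "az": 0.0, "grip": 1.0}, {"x": -0.512, "y": -0.141, "z": -0.43, "ax": 0.0, "ay": 0.0, "az": 0.0, "grip": 1.0}]'

```text
time: 4.2
tool_pos: [0.5689, -0.0529, 0.2593]
tcp_rot: [-1.669, -2.659, 0.0]
wrist_force: [0.4, 0.6, -2.3]
width: 0.177
grip_force: 44.6
```

Run:
```python
from h import *
c=grab('wrist','w3');s=bot.read_state();R=Rn.from_rotvec(s['tcp_rot']).as_matrix()
print(s['tool_pos'],s['time'],s['wrist_force'],s['width'],'az',np.degrees(np.arctan2(R[1,0],R[0,0])))
a=cv2.imread('pics/w3.png');p=proj(c,[.551,-.012,.17]);print(p)
cv2.imwrite('pics/w3c.png',cv2.resize(a[0:300,160:560],(800,600),interpolation=cv2.INTER_CUBIC))
```

```text
[ 0.56888783 -0.05204504  0.25946425] 4.25 [-0.45295954 -0.03078851 -0.9835467 ] 0.17425443355589926 az 115.83507808985756
[322.70082852 143.29404368]
```

View pics/w3c.png

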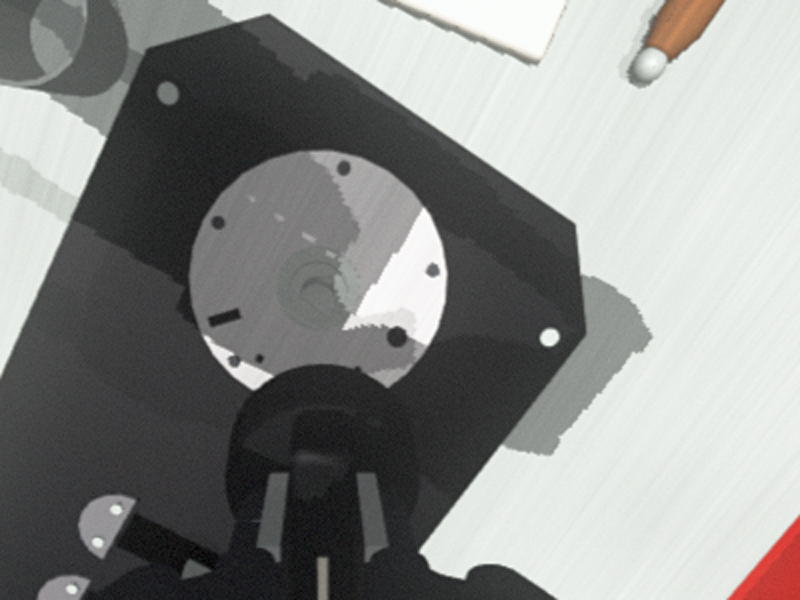

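The wrist view shows the dial plate (crop centre about (318,280)), off stud at (397,337), bar mark at (224,318) and spindle at about (318,288), with the gripped knob below. I'll enlarge the spindle, with more contrast, to see the flat.

Run:
```python
from h import *
c=load('w3')
a=cv2.imread('pics/w3.png',0)[112:172,290:350]
a=cv2.resize(a,(600,600),interpolation=cv2.INTER_CUBIC);a=cv2.GaussianBlur(a,(0,0),5)
a=cv2.createCLAHE(6,(3,3)).apply(a);cv2.imwrite('pics/w3d.png',a)
P=lambda u,v,z:px(c,160+u/2,v/2,z)
o=P(397,337,.155);b=P(224,318,.1545);print('off',o,'bar',b)
# centre from off/bar radii by known geometry: bar 43mm, dirs 132deg
L=P(189,280,.152);Q=P(447,280,.152);T=P(318,150,.152);R=c['R'];print('plate',(L+Q)/2,np.linalg.norm(L-Q),'from top',T)
for X in([.551,-.012,.162],[.551,-.012,.184]):print(proj(c,X))
```

```text
off [ 0.59025488 -0.02038401  0.155     ] bar [ 0.51822422 -0.04582023  0.1545    ]
plate [ 0.5482237  -0.01340265  0.152     ] 0.11151292194383876 from top [0.5256811  0.03357898 0.152     ]
[322.64855119 141.74177565]
[322.8010463  146.26980474]
```

View pics/w3d.png

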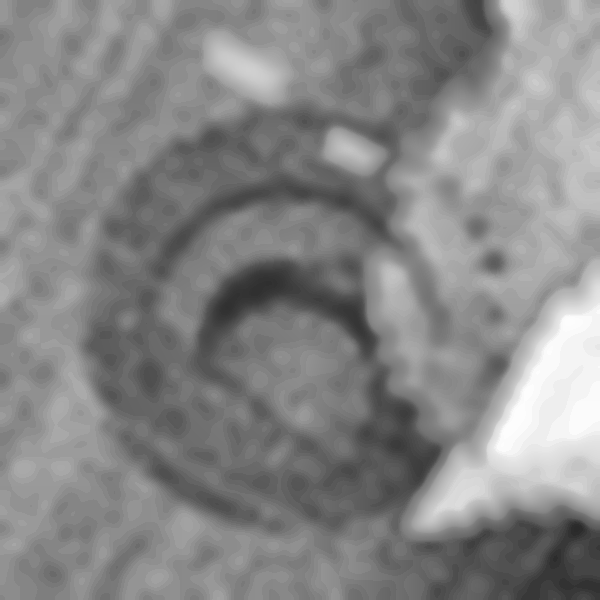

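The spindle end shows as a D: round side up, flat edge running (200,365)–(330,450), so the flat faces lower left. The tip's centre is at about crop (290,395), which is pixel (319,151.5).

Run:
```python
from h import *
c=load('w3');f=lambda u,v,z:px(c,290+u/10,112+v/10,z)
print('tip',f(290,395,.184))
a=f(200,365,.184);b=f(330,450,.184);d=b-a;print('flat az',np.degrees(np.arctan2(-d[0],d[1]))%360-360,np.degrees(np.arctan2(d[0],-d[1])),np.linalg.norm(d))
# spindle chord = 13.4mm; circle pts
print('arc top',f(275,302,.184),'right',f(375,350,.184),'left corner',a)
print('shoulder L',f(85,320,.162),'R?',f(440,320,.162),'bottom',f(270,525,.162))
# knob in grip (nose not visible); white line bottom
print(bot.read_state()['tool_pos'])
# circle fit to tip pts
P=np.array([f(275,302,.184),f(375,350,.184),a,f(330,312,.184),f(215,340,.184)])[:,:2]
from scipy.optimize import least_squares
print(least_squares(lambda x:np.hypot(*(P-x).T)-.0068,[.55,-.015]).x)
# joint fit of off/bar/plate
pl=np.array([px(c,160+u/2,v/2,.152) for u,v in((189,280),(447,280),(318,150),(225,190),(408,187))])[:,:2]
print(least_squares(lambda x:np.hypot(*(pl-x).T)-.056,[.55,-.015]))
```

```text
tip [ 0.55013306 -0.01686054  0.184     ]
flat az -97.73683274815164 82.26316725184836 0.011881198762819695
arc top [ 0.54604822 -0.01096977  0.184     ] right [ 0.55445702 -0.01094825  0.184     ] left corner [ 0.54297021 -0.01776386  0.184     ]
shoulder L [ 0.53369039 -0.02243878  0.162     ] R? [ 0.56033968 -0.00957495  0.162     ] bottom [ 0.55510649 -0.03150779  0.162     ]
[ 0.56888783 -0.05204504  0.25946425]
[ 0.5499191  -0.01647468]
     message: `gtol` termination condition is satisfied.
     success: True
      status: 1
         fun: [-7.757e-05 -1.265e-04  8.506e-05 -8.351e-05 -1.278e-05]
           x: [ 5.500e-01 -1.697e-02]
        cost: 1.818961061835818e-08
         jac: [[ 9.292e-01  3.696e-01]
               [-8.674e-01 -4.977e-01]
               [ 4.331e-01 -9.013e-01]
               [ 9.328e-01 -3.604e-01]
               [-2.699e-01 -9.629e-01]]
        grad: [ 3.765e-11 -1.043e-10]
  optimality: 1.0426175510363228e-10
 active_mask: [ 0.000e+00  0.000e+00]
        nfev: 4
        njev: 4
```

>>> step_arm --series '[{"x": 0.04, "y": -0.001, "z": 0.0, "ax": 0.0, "ay": 0.0, "az": 0.25, "grip": 1.0}, {"x": 0.079, "y": -0.002, "z": 0.03, "ax": 0.0, "ay": 0.0, "az": 0.5, "grip": 1.0}, {"x": 0.079, "y": -0.002, "z": 0.07, "ax": 0.0, "ay": 0.0, "az": 0.75, "grip": 1.0}, {"x": 0.079, "y": -0.002, "z": 0.074, "ax": 0.0, "ay": 0.0, "az": 1.0, "grip": 1.0}, {"x": 0.079, "y": -0.002, "z": 0.074, "ax": 0.0, "ay": 0.0, "az": 1.0, "grip": 1.0}, {"x": 0.079, "y": -0.002, "z": 0.074, "ax": 0.0, "ay": 0.0, "az": 1.0, "grip": 1.0}]'

```text
time: 4.85
tool_pos: [0.5513, -0.0161, 0.2235]
tcp_rot: [-2.295, -2.145, -0.001]
wrist_force: [-0.7, -0.1, -2.3]
width: 0.175
grip_force: 44.6
```

>>> step_arm --series '[{"x": 0.0, "y": 0.0, "z": 0.0, "ax": 0.0, "ay": 0.0, "az": 0.117, "grip": 1.0}, {"x": 0.0, "y": 0.0, "z": 0.0, "ax": 0.0, "ay": 0.0, "az": 0.117, "grip": 1.0}, {"x": 0.0, "y": 0.0, "z": 0.0, "ax": 0.0, "ay": 0.0, "az": 0.117, "grip": 1.0}, {"x": 0.0, "y": 0.0, "z": 0.0, "ax": 0.0, "ay": 0.0, "az": 0.117, "grip": 1.0}]'

```text
time: 5.25
tool_pos: [0.5515, -0.0172, 0.2237]
tcp_rot: [2.362, 2.07, 0.001]
wrist_force: [0.2, -0.2, -2.1]
width: 0.176
grip_force: 44.7
```

```bash
cat > st.py <<'E'
from h import *
s=bot.read_state();R=Rn.from_rotvec(s['tcp_rot']).as_matrix()
print(np.round(s['tool_pos']*1000,2),np.round(s['wrist_force'],2),np.round(s['torque'],3),'az',round(np.degrees(np.arctan2(R[1,0],R[0,0])),2),'tilt',np.round(R[:,2],4),'w',round(s['width'],3),s['time'])
E
python3 st.py
python3 - <<'E'
from h import *
c=grab('side','s4')
E
python3 st.py
```

```text
[551.52 -17.19 223.66] [ 0.22 -0.23 -2.1 ] [ 0.028 -0.003  0.065] az 82.47 tilt [ 6.e-04 -0.e+00 -1.e+00] w 0.176 5.25
[551.44 -17.22 223.54] [-0.39  0.41 -1.76] [-0.021  0.042  0.01 ] az 82.44 tilt [ 4.e-04  0.e+00 -1.e+00] w 0.177 5.3
```

>>> step_arm --series '[{"x": 0.0, "y": -0.0014, "z": 0.008, "ax": 0.0, "ay": 0.0, "az": 0.0, "grip": 1.0}, {"x": 0.0, "y": -0.0014, "z": 0.014, "ax": 0.0, "ay": 0.0, "az": 0.0, "grip": 1.0}, {"x": 0.0, "y": -0.0014, "z": 0.014, "ax": 0.0, "ay": 0.0, "az": 0.0, "grip": 1.0}]'

```text
time: 5.6
tool_pos: [0.55, -0.0171, 0.2153]
tcp_rot: [-2.363, -2.068, 0.002]
wrist_force: [0.0, -0.1, -2.0]
width: 0.175
grip_force: 44.7
```

>>> step_arm --series '[{"x": 0.0, "y": 0.0, "z": 0.002, "ax": 0.0, "ay": 0.0, "az": 0.0, "grip": 1.0}, {"x": 0.0, "y": 0.0, "z": 0.002, "ax": 0.0, "ay": 0.0, "az": 0.0, "grip": 1.0}]'

```text
time: 5.8
tool_pos: [0.5505, -0.0172, 0.2151]
tcp_rot: [-2.364, -2.069, 0.0]
wrist_force: [0.2, -0.7, -1.9]
width: 0.178
grip_force: 44.7
```

>>> step_arm --series '[{"x": 0.0, "y": 0.0, "z": 0.002, "ax": 0.0, "ay": 0.0, "az": 0.0, "grip": 1.0}, {"x": 0.0, "y": 0.0, "z": 0.002, "ax": 0.0, "ay": 0.0, "az": 0.0, "grip": 1.0}]'

```text
time: 6.0
tool_pos: [0.5508, -0.0172, 0.2147]
tcp_rot: [2.364, 2.068, 0.001]
wrist_force: [-0.6, -0.1, 0.2]
width: 0.181
grip_force: 44.8
```

>>> step_arm --series '[{"x": 0.0, "y": 0.0, "z": 0.001, "ax": 0.0, "ay": 0.0, "az": 0.0, "grip": 1.0}, {"x": 0.0, "y": 0.0, "z": 0.001, "ax": 0.0, "ay": 0.0, "az": 0.0, "grip": 1.0}]'

```text
time: 6.2
tool_pos: [0.5509, -0.0172, 0.2145]
tcp_rot: [2.364, 2.068, 0.001]
wrist_force: [-1.4, 0.2, 3.0]
width: 0.175
grip_force: 45.3
```

```bash
python3 st.py
```

```text
[550.86 -17.2  214.5 ] [-1.4   0.25  2.96] [0.004 0.238 0.022] az 82.37 tilt [ 8.e-04 -1.e-04 -1.e+00] w 0.175 6.2
```

>>> step_arm --series '[{"x": 0.0, "y": 0.0, "z": 0.0, "ax": 0.0, "ay": 0.0, "az": 0.05, "grip": 1.0}, {"x": 0.0, "y": 0.0, "z": 0.0, "ax": 0.0, "ay": 0.0, "az": 0.1, "grip": 1.0}, {"x": 0.0, "y": 0.0, "z": 0.0, "ax": 0.0, "ay": 0.0, "az": 0.15, "grip": 1.0}, {"x": 0.0, "y": 0.0, "z": 0.0, "ax": 0.0, "ay": 0.0, "az": 0.2, "grip": 1.0}, {"x": 0.0, "y": 0.0, "z": 0.0, "ax": 0.0, "ay": 0.0, "az": 0.25, "grip": 1.0}, {"x": 0.0, "y": 0.0, "z": 0.0, "ax": 0.0, "ay": 0.0, "az": 0.25, "grip": 1.0}]'

```text
time: 6.8
tool_pos: [0.5511, -0.0173, 0.2145]
tcp_rot: [2.496, 1.907, 0.001]
wrist_force: [-0.6, -0.7, 5.5]
width: 0.176
grip_force: 45.7
```

```bash
python3 st.py
```

```text
[551.06 -17.26 214.45] [-0.61 -0.66  5.53] [-0.089  0.403  0.05 ] az 74.76 tilt [ 1.3e-03 -2.0e-04 -1.0e+00] w 0.176 6.8
```

>>> step_arm --series '[{"x": 0.0, "y": 0.0, "z": 0.0, "ax": 0.0, "ay": 0.0, "az": -0.1, "grip": 1.0}, {"x": 0.0, "y": 0.0, "z": 0.0, "ax": 0.0, "ay": 0.0, "az": -0.2, "grip": 1.0}, {"x": 0.0, "y": 0.0, "z": 0.0, "ax": 0.0, "ay": 0.0, "az": -0.3, "grip": 1.0}, {"x": 0.0, "y": 0.0, "z": 0.0, "ax": 0.0, "ay": 0.0, "az": -0.35, "grip": 1.0}, {"x": 0.0, "y": 0.0, "z": 0.0, "ax": 0.0, "ay": 0.0, "az": -0.4, "grip": 1.0}, {"x": 0.0, "y": 0.0, "z": 0.0, "ax": 0.0, "ay": 0.0, "az": -0.45, "grip": 1.0}, {"x": 0.0, "y": 0.0, "z": 0.0, "ax": 0.0, "ay": 0.0, "az": -0.5, "grip": 1.0}, {"x": 0.0, "y": 0.0, "z": 0.0, "ax": 0.0, "ay": 0.0, "az": -0.5, "grip": 1.0}]'

```text
time: 7.6
tool_pos: [0.5515, -0.017, 0.2145]
tcp_rot: [2.223, 2.218, 0.003]
wrist_force: [0.7, 0.3, 5.7]
width: 0.173
grip_force: 45.6
```

```bash
python3 st.py
```

```text
[551.47 -16.99 214.48] [0.7  0.33 5.7 ] [ 0.154 -0.064 -0.064] az 89.86 tilt [ 2.2e-03  3.0e-04 -1.0e+00] w 0.173 7.6
```

>>> step_arm --series '[{"x": 0.0, "y": 0.0, "z": 0.0, "ax": 0.0, "ay": 0.0, "az": 0.15, "grip": 1.0}, {"x": 0.0, "y": 0.0, "z": 0.0, "ax": 0.0, "ay": 0.0, "az": 0.25, "grip": 1.0}, {"x": 0.001, "y": 0.0, "z": 0.0, "ax": 0.0, "ay": 0.0, "az": 0.25, "grip": 1.0}, {"x": 0.002, "y": 0.0, "z": 0.0, "ax": 0.0, "ay": 0.0, "az": 0.25, "grip": 1.0}, {"x": 0.003, "y": 0.0, "z": 0.0, "ax": 0.0, "ay": 0.0, "az": 0.25, "grip": 1.0}, {"x": 0.003, "y": 0.0, "z": 0.0, "ax": 0.0, "ay": 0.0, "az": 0.25, "grip": 1.0}]'

```text
time: 8.2
tool_pos: [0.5512, -0.0166, 0.2144]
tcp_rot: [2.363, 2.067, -0.0]
wrist_force: [0.2, -2.1, 5.7]
width: 0.179
grip_force: 45.7
```

```bash
python3 st.py
```

```text
[551.2  -16.56 214.42] [ 0.18 -2.07  5.69] [-0.402  0.138  0.007] az 82.35 tilt [ 0.0015 -0.0019 -1.    ] w 0.179 8.2
```

>>> step_arm --series '[{"x": -0.002, "y": 0.0, "z": 0.0, "ax": 0.0, "ay": 0.0, "az": 0.0, "grip": 1.0}, {"x": -0.003, "y": 0.0, "z": 0.0, "ax": 0.0, "ay": 0.0, "az": 0.0, "grip": 1.0}, {"x": -0.004, "y": 0.0, "z": 0.0, "ax": 0.0, "ay": 0.0, "az": 0.0, "grip": 1.0}, {"x": -0.005, "y": 0.0, "z": 0.0, "ax": 0.0, "ay": 0.0, "az": 0.0, "grip": 1.0}, {"x": -0.006, "y": 0.0, "z": 0.0, "ax": 0.0, "ay": 0.0, "az": 0.0, "grip": 1.0}, {"x": -0.006, "y": 0.0, "z": 0.0, "ax": 0.0, "ay": 0.0, "az": 0.0, "grip": 1.0}]'

```text
time: 8.8
tool_pos: [0.551, -0.0178, 0.2144]
tcp_rot: [2.365, 2.068, 0.004]
wrist_force: [0.6, 1.9, 5.4]
width: 0.181
grip_force: 45.7
```

```bash
python3 st.py
```

```text
[550.98 -17.8  214.42] [0.62 1.85 5.43] [ 0.555 -0.034 -0.009] az 82.32 tilt [ 0.0019  0.0016 -1.    ] w 0.181 8.8
```

>>> step_arm --series '[{"x": 0.0, "y": 0.0, "z": -0.0012, "ax": 0.0, "ay": 0.0, "az": 0.13, "grip": 1.0}, {"x": 0.001, "y": 0.0, "z": -0.0012, "ax": 0.0, "ay": 0.0, "az": 0.0, "grip": 1.0}, {"x": 0.001, "y": 0.0, "z": -0.0012, "ax": 0.0, "ay": 0.0, "az": -0.13, "grip": 1.0}, {"x": 0.002, "y": 0.0, "z": -0.0012, "ax": 0.0, "ay": 0.0, "az": 0.0, "grip": 1.0}, {"x": 0.002, "y": 0.0, "z": -0.0012, "ax": 0.0, "ay": 0.0, "az": 0.13, "grip": 1.0}, {"x": 0.003, "y": 0.0, "z": -0.0012, "ax": 0.0, "ay": 0.0, "az": 0.0, "grip": 1.0}, {"x": 0.003, "y": 0.0, "z": -0.0012, "ax": 0.0, "ay": 0.0, "az": -0.13, "grip": 1.0}, {"x": 0.004, "y": 0.0, "z": -0.0012, "ax": 0.0, "ay": 0.0, "az": 0.0, "grip": 1.0}, {"x": 0.004, "y": 0.0, "z": -0.0012, "ax": 0.0, "ay": 0.0, "az": 0.13, "grip": 1.0}, {"x": 0.005, "y": 0.0, "z": -0.0012, "ax": 0.0, "ay": 0.0, "az": 0.0, "grip": 1.0}, {"x": 0.006, "y": 0.0, "z": -0.0012, "ax": 0.0, "ay": 0.0, "az": -0.13, "grip": 1.0}, {"x": 0.006, "y": 0.0, "z": -0.0012, "ax": 0.0, "ay": 0.0, "az": 0.0, "grip": 1.0}]'

```text
time: 10.0
tool_pos: [0.5509, -0.0158, 0.2146]
tcp_rot: [2.364, 2.068, 0.0]
wrist_force: [-0.7, 0.5, 4.1]
width: 0.179
grip_force: 45.5
```

```bash
python3 st.py
```

```text
[550.94 -15.82 214.57] [-0.65  0.52  4.15] [-0.083  0.036  0.036] az 82.34 tilt [ 8.e-04 -4.e-04 -1.e+00] w 0.179 10.0
```

>>> step_arm --series '[{"x": 0.0, "y": -0.0016, "z": 0.0, "ax": 0.0, "ay": 0.0, "az": 0.13, "grip": 1.0}, {"x": -0.001, "y": -0.0016, "z": 0.0, "ax": 0.0, "ay": 0.0, "az": 0.0, "grip": 1.0}, {"x": -0.001, "y": -0.0016, "z": 0.0, "ax": 0.0, "ay": 0.0, "az": -0.13, "grip": 1.0}, {"x": -0.002, "y": -0.0016, "z": 0.0, "ax": 0.0, "ay": 0.0, "az": 0.0, "grip": 1.0}, {"x": -0.002, "y": -0.0016, "z": 0.0, "ax": 0.0, "ay": 0.0, "az": 0.13, "grip": 1.0}, {"x": -0.003, "y": -0.0016, "z": 0.0, "ax": 0.0, "ay": 0.0, "az": 0.0, "grip": 1.0}, {"x": -0.003, "y": -0.0016, "z": 0.0, "ax": 0.0, "ay": 0.0, "az": -0.13, "grip": 1.0}, {"x": -0.004, "y": -0.0016, "z": 0.0, "ax": 0.0, "ay": 0.0, "az": 0.0, "grip": 1.0}, {"x": -0.004, "y": -0.0016, "z": 0.0, "ax": 0.0, "ay": 0.0, "az": 0.13, "grip": 1.0}, {"x": -0.005, "y": -0.0016, "z": 0.0, "ax": 0.0, "ay": 0.0, "az": 0.0, "grip": 1.0}, {"x": -0.006, "y": -0.0016, "z": 0.0, "ax": 0.0, "ay": 0.0, "az": -0.13, "grip": 1.0}, {"x": -0.006, "y": -0.0016, "z": 0.0, "ax": 0.0, "ay": 0.0, "az": 0.0, "grip": 1.0}]'

```text
time: 11.2
tool_pos: [0.5483, -0.0178, 0.2125]
tcp_rot: [-2.363, -2.066, 0.002]
wrist_force: [0.5, 2.3, -1.6]
width: 0.175
grip_force: 44.7
```

```bash
python3 st.py
```

```text
[548.27 -17.77 212.47] [ 0.54  2.33 -1.6 ] [ 0.415  0.053 -0.029] az 82.33 tilt [-0.0032  0.0016 -1.    ] w 0.175 11.2
```

>>> step_arm --series '[{"x": 0.002, "y": 0.0, "z": 0.0, "ax": 0.0, "ay": 0.0, "az": 0.0, "grip": 1.0}, {"x": 0.002, "y": 0.0, "z": 0.0, "ax": 0.0, "ay": 0.0, "az": 0.0, "grip": 1.0}, {"x": 0.002, "y": 0.0, "z": 0.0, "ax": 0.0, "ay": 0.0, "az": 0.0, "grip": 1.0}]'

```text
time: 11.5
tool_pos: [0.549, -0.0175, 0.2136]
tcp_rot: [-2.363, -2.069, 0.002]
wrist_force: [0.1, 0.2, -1.6]
width: 0.18
grip_force: 44.7
```

```bash
python3 st.py
```

```text
[548.98 -17.53 213.6 ] [ 0.06  0.21 -1.63] [0.057 0.058 0.04 ] az 82.41 tilt [-0.0016 -0.     -1.    ] w 0.18 11.5
```

>>> step_arm --series '[{"x": 0.0, "y": 0.0, "z": 0.002, "ax": 0.0, "ay": 0.0, "az": 0.0, "grip": 1.0}, {"x": 0.0, "y": 0.0, "z": 0.004, "ax": 0.0, "ay": 0.0, "az": 0.0, "grip": 1.0}, {"x": 0.0, "y": 0.0, "z": 0.004, "ax": 0.0, "ay": 0.0, "az": 0.0, "grip": 1.0}]'

```text
time: 11.8
tool_pos: [0.549, -0.0174, 0.212]
tcp_rot: [-2.363, -2.068, 0.001]
wrist_force: [-2.6, 0.8, -1.1]
width: 0.178
grip_force: 44.7
```

```bash
python3 st.py
```

```text
[549.03 -17.4  212.  ] [-2.6   0.84 -1.11] [ 0.173  0.416 -0.027] az 82.37 tilt [-1.2e-03  3.0e-04 -1.0e+00] w 0.178 11.8
```

>>> step_arm --series '[{"x": 0.0, "y": -0.001, "z": 0.002, "ax": 0.0, "ay": 0.0, "az": 0.0, "grip": 1.0}, {"x": 0.0, "y": -0.001, "z": 0.004, "ax": 0.0, "ay": 0.0, "az": 0.0, "grip": 1.0}, {"x": 0.0, "y": -0.001, "z": 0.006, "ax": 0.0, "ay": 0.0, "az": 0.0, "grip": 1.0}, {"x": 0.0, "y": -0.001, "z": 0.006, "ax": 0.0, "ay": 0.0, "az": 0.0, "grip": 1.0}]'

```text
time: 12.2
tool_pos: [0.5489, -0.0174, 0.2091]
tcp_rot: [-2.364, -2.069, 0.0]
wrist_force: [-1.9, 1.3, -2.2]
width: 0.174
grip_force: 44.7
```

```bash
python3 st.py
```

```text
[548.9  -17.39 209.15] [-1.85  1.33 -2.23] [0.244 0.369 0.04 ] az 82.37 tilt [-3.e-04  1.e-04 -1.e+00] w 0.174 12.2
```

>>> step_arm --series '[{"x": 0.0008, "y": -0.0008, "z": 0.004, "ax": 0.0, "ay": 0.0, "az": 0.0, "grip": 1.0}, {"x": 0.0008, "y": -0.0008, "z": 0.008, "ax": 0.0, "ay": 0.0, "az": 0.0, "grip": 1.0}, {"x": 0.0008, "y": -0.0008, "z": 0.011, "ax": 0.0, "ay": 0.0, "az": 0.0, "grip": 1.0}, {"x": 0.0008, "y": -0.0008, "z": 0.013, "ax": 0.0, "ay": 0.0, "az": 0.0, "grip": 1.0}, {"x": 0.0008, "y": -0.0008, "z": 0.013, "ax": 0.0, "ay": 0.0, "az": 0.0, "grip": 1.0}]'

```text
time: 12.7
tool_pos: [0.5487, -0.0172, 0.2026]
tcp_rot: [2.364, 2.068, -0.0]
wrist_force: [-0.2, -0.6, -1.7]
width: 0.172
grip_force: 44.5
```

```bash
python3 st.py
```

```text
[548.75 -17.21 202.64] [-0.18 -0.61 -1.66] [-0.124  0.085 -0.006] az 82.37 tilt [ 0.e+00 -4.e-04 -1.e+00] w 0.172 12.7
```

>>> step_arm --series '[{"x": 0.0, "y": 0.0, "z": 0.003, "ax": 0.0, "ay": 0.0, "az": 0.0, "grip": 1.0}, {"x": 0.0, "y": 0.0, "z": 0.006, "ax": 0.0, "ay": 0.0, "az": 0.0, "grip": 1.0}, {"x": 0.0, "y": 0.0, "z": 0.009, "ax": 0.0, "ay": 0.0, "az": 0.0, "grip": 1.0}, {"x": 0.0, "y": 0.0, "z": 0.012, "ax": 0.0, "ay": 0.0, "az": 0.0, "grip": 1.0}, {"x": 0.0, "y": 0.0, "z": 0.015, "ax": 0.0, "ay": 0.0, "az": 0.0, "grip": 1.0}, {"x": 0.0, "y": 0.0, "z": 0.017, "ax": 0.0, "ay": 0.0, "az": 0.0, "grip": 1.0}, {"x": 0.0, "y": 0.0, "z": 0.019, "ax": 0.0, "ay": 0.0, "az": 0.0, "grip": 1.0}, {"x": 0.0, "y": 0.0, "z": 0.021, "ax": 0.0, "ay": 0.0, "az": 0.0, "grip": 1.0}, {"x": 0.0, "y": 0.0, "z": 0.021, "ax": 0.0, "ay": 0.0, "az": 0.0, "grip": 1.0}, {"x": 0.0, "y": 0.0, "z": 0.021, "ax": 0.0, "ay": 0.0, "az": 0.0, "grip": 1.0}]'

```text
time: 13.7
tool_pos: [0.5488, -0.0172, 0.1928]
tcp_rot: [2.364, 2.068, -0.0]
wrist_force: [-4.3, -1.6, 5.8]
width: 0.177
grip_force: 45.5
```

```bash
python3 st.py
```

```text
[548.82 -17.19 192.79] [-4.3  -1.57  5.82] [-0.285  0.667 -0.021] az 82.37 tilt [ 2.e-04 -3.e-04 -1.e+00] w 0.177 13.7
```

>>> step_arm --series '[{"x": 0.0, "y": -0.001, "z": 0.002, "ax": 0.0, "ay": 0.0, "az": 0.0, "grip": 1.0}, {"x": 0.0, "y": -0.001, "z": 0.003, "ax": 0.0, "ay": 0.0, "az": 0.0, "grip": 1.0}, {"x": 0.0, "y": -0.001, "z": 0.003, "ax": 0.0, "ay": 0.0, "az": 0.0, "grip": 1.0}]'

```text
time: 14.0
tool_pos: [0.5488, -0.0172, 0.1927]
tcp_rot: [2.363, 2.068, 0.001]
wrist_force: [-6.4, -1.8, 10.7]
width: 0.18
grip_force: 46.5
```

```bash
python3 st.py
```

```text
[548.8  -17.19 192.72] [-6.39 -1.82 10.67] [-0.248  1.034 -0.03 ] az 82.37 tilt [ 1.6e-03 -5.0e-04 -1.0e+00] w 0.18 14.0
```

>>> step_arm --series '[{"x": 0.0, "y": 0.0, "z": -0.002, "ax": 0.0, "ay": 0.0, "az": 0.0, "grip": 1.0}, {"x": 0.0, "y": 0.0, "z": -0.002, "ax": 0.0, "ay": 0.0, "az": 0.0, "grip": 1.0}, {"x": 0.0, "y": 0.0, "z": -0.002, "ax": 0.0, "ay": 0.0, "az": 0.1, "grip": 1.0}, {"x": 0.0, "y": 0.0, "z": -0.002, "ax": 0.0, "ay": 0.0, "az": 0.22, "grip": 1.0}, {"x": 0.0, "y": 0.0, "z": -0.002, "ax": 0.0, "ay": 0.0, "az": 0.34, "grip": 1.0}, {"x": 0.0, "y": 0.0, "z": -0.002, "ax": 0.0, "ay": 0.0, "az": 0.46, "grip": 1.0}, {"x": 0.0, "y": 0.0, "z": -0.002, "ax": 0.0, "ay": 0.0, "az": 0.58, "grip": 1.0}, {"x": 0.0, "y": 0.0, "z": -0.002, "ax": 0.0, "ay": 0.0, "az": 0.7, "grip": 1.0}, {"x": 0.0, "y": 0.0, "z": -0.002, "ax": 0.0, "ay": 0.0, "az": 0.7, "grip": 1.0}]' --force 60

```text
time: 14.9
tool_pos: [0.5483, -0.0171, 0.1928]
tcp_rot: [2.702, 1.601, 0.0]
wrist_force: [-5.8, -1.5, 8.2]
width: 0.173
grip_force: 60.9
```

```bash
python3 st.py
```

```text
[548.34 -17.07 192.79] [-5.77 -1.46  8.23] [-0.22   0.878  0.047] az 61.3 tilt [ 4.e-04 -3.e-04 -1.e+00] w 0.173 14.9
```

>>> step_arm --series '[{"x": -0.0008, "y": -0.0014, "z": -0.0015, "ax": 0.0, "ay": 0.0, "az": 0.1, "grip": 1.0}, {"x": -0.0008, "y": -0.0014, "z": -0.0015, "ax": 0.0, "ay": 0.0, "az": 0.22, "grip": 1.0}, {"x": -0.0008, "y": -0.0014, "z": -0.0015, "ax": 0.0, "ay": 0.0, "az": 0.34, "grip": 1.0}, {"x": -0.0008, "y": -0.0014, "z": -0.0015, "ax": 0.0, "ay": 0.0, "az": 0.46, "grip": 1.0}, {"x": -0.0008, "y": -0.0014, "z": -0.0015, "ax": 0.0, "ay": 0.0, "az": 0.54, "grip": 1.0}, {"x": -0.0008, "y": -0.0014, "z": -0.0015, "ax": 0.0, "ay": 0.0, "az": 0.62, "grip": 1.0}, {"x": -0.0008, "y": -0.0014, "z": -0.0015, "ax": 0.0, "ay": 0.0, "az": 0.62, "grip": 1.0}, {"x": -0.0008, "y": -0.0014, "z": -0.0015, "ax": 0.0, "ay": 0.0, "az": 0.62, "grip": 1.0}]'

```text
time: 15.7
tool_pos: [0.5475, -0.0171, 0.1928]
tcp_rot: [2.924, 1.147, 0.0]
wrist_force: [-3.0, -1.3, 4.6]
width: 0.175
grip_force: 60.5
```

```bash
python3 st.py
```

```text
[547.49 -17.08 192.83] [-3.01 -1.26  4.62] [-0.288  0.674 -0.029] az 42.83 tilt [ 2.e-04 -3.e-04 -1.e+00] w 0.175 15.7
```

>>> step_arm --series '[{"x": 0.0, "y": 0.0, "z": -0.001, "ax": 0.0, "ay": 0.0, "az": 0.0, "grip": 1.0}, {"x": 0.0, "y": 0.0, "z": -0.001, "ax": 0.0, "ay": 0.0, "az": 0.0, "grip": -1.0}, {"x": 0.0, "y": 0.0, "z": -0.001, "ax": 0.0, "ay": 0.0, "az": 0.0, "grip": -1.0}, {"x": 0.0, "y": 0.0, "z": -0.001, "ax": 0.0, "ay": 0.0, "az": 0.0, "grip": -1.0}, {"x": 0.0, "y": 0.0, "z": -0.001, "ax": 0.0, "ay": 0.0, "az": 0.0, "grip": -1.0}, {"x": 0.0, "y": 0.0, "z": -0.001, "ax": 0.0, "ay": 0.0, "az": 0.0, "grip": -1.0}, {"x": 0.0, "y": 0.0, "z": -0.04, "ax": 0.0, "ay": 0.0, "az": 0.0, "grip": -1.0}, {"x": 0.0, "y": 0.0, "z": -0.1, "ax": 0.0, "ay": 0.0, "az": 0.0, "grip": -1.0}, {"x": -0.06, "y": 0.0, "z": -0.18, "ax": 0.0, "ay": 0.0, "az": 0.0, "grip": -1.0}, {"x": -0.06, "y": 0.0, "z": -0.24, "ax": 0.0, "ay": 0.0, "az": 0.0, "grip": -1.0}, {"x": -0.06, "y": 0.0, "z": -0.24, "ax": 0.0, "ay": 0.0, "az": 0.0, "grip": -1.0}, {"x": -0.06, "y": 0.0, "z": -0.24, "ax": 0.0, "ay": 0.0, "az": 0.0, "grip": -1.0}]'

```text
time: 16.9
tool_pos: [0.5259, -0.0374, 0.3137]
tcp_rot: [2.924, 1.145, 0.004]
wrist_force: [-0.2, -0.2, -0.9]
width: 0.998
grip_force: 0.0
```

```bash
python3 - <<'E'
from h import *
c=grab('wrist','w5')
d=grab('scene','s5')
p=proj(c,[.549,-.017,.2]).astype(int);q=proj(d,[.55,-.017,.19]).astype(int);print(p,q)
x,y=np.clip(p[0]-90,0,460),np.clip(p[1]-100,0,200)
A=cv2.resize(cv2.imread('pics/w5.png')[y:y+200,x:x+180],(540,600),interpolation=cv2.INTER_CUBIC)
B=cv2.resize(cv2.imread('pics/s5.png')[q[1]-50:q[1]+50,q[0]-40:q[0]+30],(250,357),interpolation=cv2.INTER_CUBIC)
o=np.zeros((600,790,3),np.uint8);o[:,:540]=A;o[:357,540:]=B;cv2.imwrite('pics/w5c.png',o);print(x,y)
E
python3 st.py
```

```text
[319 155] [276 140]
229 55
[524.74 -37.1  311.1 ] [-0.1   0.12 -0.48] [-0.013  0.062 -0.022] az 42.78 tilt [-2.3e-03  4.0e-04 -1.0e+00] w 1.0 17.0
```

View pics/w5c.png

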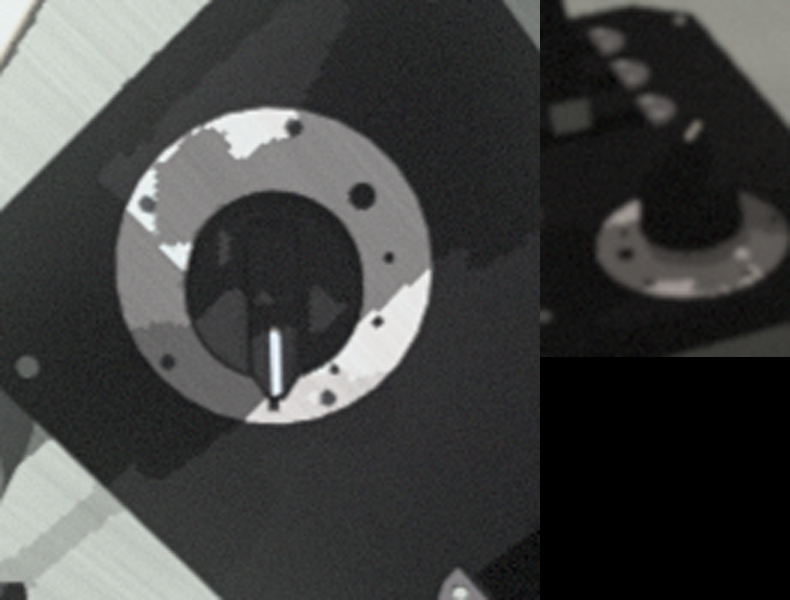

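The pointer line runs (274,330)–(277,395) and ends right at the bar mark (274,403). The skirt sits level and close to the plate, and the gripper is clear, so I'm handing in.

```bash
python3 -c "
from workcell import bot
print(bot.finish_job())"
```

```text
the job is handed in; nothing more can be done
None
```

The knob is back on its spindle, pushed down to the shoulder and turned clockwise to the long bar mark, where a final picture shows its pointer; I let go, the gripper is clear, and the job was handed in at about 17 s with no verdict returned.

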